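# Stand the slicer's kit tin heavy end down in its dock and clamp it

### The job

Stand the kit tin that is lying on the prep counter upright in the bay of its dock, heavy end down, flat on the bay's floor; both ends look the same, so lift the tin to find out which end is heavy. When it stands there, swing the dock's cam lever its full quarter turn so that the jaw draws the tin tight against the fence, then let go, leaving the other kitchen things where they are.

Things in the scene. Friction and masses are not known exactly. Their poses are not given: they have to be found in the camera images.
- tin: Closed plain aluminium tin with thin steel bands, alike at both ends, 150 mm long, 52 x 52 mm square section, lying on the counter about across the robot's view (length within 30 degrees of world y), left or right. Origin: centre of its underside as it lies; x along its length, z up as it lies. It weighs 0.6 to 0.75 kg, most of it a part packed in one end: +x or -x, this changes and cannot be seen.
- tin_mid (a point): Middle of the tin, on its long axis, 75 mm from either end, 26 mm above its underside as it lies. Axes as tin. The balance point lies 16 to 22 mm from here along x, towards the heavy end. Lifted by its middle in a light grip across its width (under about 10 N) it tips heavy end down; in a firm grip it stays level and pulls with about 0.12 N m. Lifted lightly near its light end, it pivots and the heavy end stays below.
- dock: Dock fixed to the counter, on the side where the tin is not; base plate 90 x 200 mm, 6 mm thick. Origin on the counter under the bay's middle, z up. The bay lies between a steel fence on the +y side (inner face y = 33 mm, top 56 mm above the counter), lips at x = -32 and 32 mm (tops 22 mm above the counter) and the jaw on the -y side. The cam lever stands further out at -y.
- bay (a point): Middle of the bay's floor, 6 mm above the counter; the tin stands on this floor. Axes as dock. Free opening 64 mm along x and 66 mm along y (less what the jaw has advanced); the tin on end takes 52 x 52 mm, either way round.
- jaw: Rubber clamping jaw, 50 mm wide, top 38 mm above the counter. Origin at the dock's origin when the cam is at 0; its face is at dock y = -33 mm then, and it advances along the dock's +y, 10.5 mm per rad of cam. It is sprung (3000 N/m): at the full quarter turn it presses the tin on the fence with about 7 N.
- cam (a joint): Angle of the cam lever about its upright axis, rad: 0 = lever along the dock's +x (open), growing clockwise seen from above; 1.571 = along the dock's -y, the full quarter turn (tight); stop at 1.6. Starts at 0 to 0.2 and stays where it is left; 2 to 4 N at the knob turns it.
- cam_axis (a point): Lever's pivot on the cam's axis, 50 mm above the counter, at x 0, y -110 mm of the dock. Axes turn with the lever: x points along the lever to its knob.
- cam_knob (a point): Grip point of the black upright round knob at the lever's end, 75 mm from the pivot; knob 18 mm across, from 46 to 86 mm above the counter, this point on its axis 68 mm above the counter. Axes as cam_axis.
- squeeze_bottle: White squeeze bottle, 60 mm across, 195 mm tall; origin under its centre. Bystander.
- pizza_wheel: Pizza wheel lying flat: black handle, 80 mm dark steel disc, 200 mm long, 31 mm high; origin under its middle, x towards the disc. Bystander.
- spice_jar: Small glass jar, 52 mm across, 85 mm tall; origin under its centre. Bystander.
- steel_bowl: Steel bowl, 140 mm across, 60 mm tall; origin under its centre. Bystander.
- dough_scraper: Dough scraper lying flat, white plastic blade 100 x 70 mm with a wooden bar 110 mm long and 15 mm high on its -x edge; origin under the blade's centre. Bystander, lies between tin and dock, a little beyond them.
- dip_pot: White ceramic dip pot, 64 mm across, 45 mm tall; origin under its centre. Bystander.
- rolling_pin: Wooden rolling pin, 300 mm long, 44 mm thick; origin under its middle, x along it. Bystander.
There are look-alikes about, which are no part of the job. What is shaped like the tin but blue or pink is not meant.

How it is judged:
By the outcome, as a careful person would: the job done as asked, in the order asked, and still so for the second after the job is handed in, with the robot touching nothing.
It also fails if it takes over 72 s, if anything falls off the work surface, if the arm or the gripper's body presses on something with over 40 N, if the wrist force passes 120 N, or if a joint passes its speed limit or range.

### The arm

A 6-joint arm with a two-finger parallel gripper is mounted at the origin on the work surface. World frame = base frame: x ahead of the robot, y to its left, z up, the work surface at z = 0. Lengths are in mm, angles in rad, forces in N, time in s.
With the tool pointing down it reaches from about 400 to 925 mm from the base axis. Payload 12.5 kg.
Tool frame: the origin (TCP) lies midway between the tips of the shut fingers; the grasp point (between the pads) lies 19 mm behind it; z points along the fingers, y is the line along which they close (so a half turn about z gives the same grasp; the last joint's range is limited). The gripper opens to 95 mm and grips with 3 to 60 N. Pads are 20 mm wide; open, the fingers measure 119 mm over their backs; the gripper's body (75 mm by 180 mm) begins 59 mm behind the grasp point.
Start: joints at [-0.106, 0.491, 1.559, -0, 1.092, -0.106], TCP at [625.017, 0.021, 214.661] pointing down, gripper open.
Joint ranges: [-3.1, 3.1], [-0.84, 2.19], [0.05, 2.79], [-1.13, 4.28], [0.06, 2.93], [-2.69, 2.69]. Speed limits (rad/s): [2.22, 2.22, 2.79, 3.14, 3.14, 3.14].

### API

Orientations are given as [roll, pitch, yaw] about the fixed x, y, z axes, in that order (R = Rz(yaw) Ry(pitch) Rx(roll)).
In Python, from cell import env gives the robot as it stands.
- The arm moves only by the tool arm_command, never from a script. Its argument "targets" is a list of rows, each a list of 5 numbers: the shift along the tool's x, y, z in mm, then the turn about the tool's z in degrees, then the opening, from 0 (shut) to 1 (fully open). In form: [[tx, ty, tz, roll, fingers], ...]. A call has 1 to 5 rows; each row is the pose to reach, as a shift and turn from the pose commanded when the call began, along the tool's axes at that moment; what a row does not reach only later rows make up. A row lasts 1/10 s, in which the tool goes at most 50 mm and 8.59 degrees, less where a joint would pass 70% of its speed; a pose out of reach is approached as far as the arm can. A call with a gripper value outside its range is refused whole. The fingers move at their own pace and stop on an object; the grip force is fixed at half the most. Time passes only in rows, so rows that repeat a pose let the fingers close. It gives the time, the measured TCP pose, the force, the opening and the grip force at its end, in the units of the state.
- env.state(): the state, without advancing time (a new reading comes with each control period).
- env.read_camera(name): name is "scene" or "side" or "wrist"; returns a dict with "frame" (420x560x3 uint8, red, green, blue), "vertical_fov" (degrees; the focal length in pixels is half the picture's height over the tangent of half this angle, whatever the lens; pixels are square), "cx", "cy" (the principal point, pixels), "k1" (the pictures are not rectified: a ray, as slopes to the right and down, at radius r is drawn at 1 + k1 r^2 times it, then the intrinsics apply), "world_from_camera" (4x4, takes a point from camera to world coordinates); the wrist camera has in their place "hand_eye" (4x4, takes a point from camera to tool coordinates, whose origin is the TCP and whose axes are the flange's). Camera axes: x right, y down, z forward; pixel columns grow to the right and rows downward; lengths in mm; the calibration is good to about 2 mm. A picture is of the moment at which its call begins: read the wrist's pose just before it. There is no depth.
- env.job_done(): hands the job in; it is judged then, once.
The state is a dict: "t": time; "joints": joint angles; "qvel": joint speeds; "tau": joint torques, N m; "eef_pos": TCP position; "tcp_rot": TCP orientation; "ft_force": force on the tool from outside, world axes, zero at the start; "moment": the same for the moment, N m; "opening": opening from 0.0 (shut) to 1.0 (fully open); "grip_force": force on a finger pad.
Only numpy, scipy, OpenCV 4.12 (cv2) and the standard library are available. Lean on these libraries where they do the work, as an engineer would, in place of code of your own. Each camera call takes 0.05 s, during which the arm holds its last target. There are 200 camera calls.

## Working session

There is one attempt and no reset: what is moved stays moved. The work goes in short steps, Python scripts to look and compute and a tool call to move; the robot and the scene stay as the last step left them, time stands still between calls to the robot, and variables do not carry over. Pictures are saved under pics/ and viewed, at most 10 in all, crops included, and the job is handed in when it is done.

Besides the shell and the picture viewer there is one more tool, called as a command line: name --pt "numbers of a row" for each row, then --argument value for the rest. arm_command: Moves the arm, as the interface text tells. Its arguments: {"type":"object","properties":{"targets":{"type":"array","items":{"type":"array","items":{"type":"number"}}}},"required":["targets"]}

```bash
ls; mkdir -p pics; cat > h.py <<'E'
import numpy as np, cv2, json
from scipy.spatial.transform import Rotation as R
from cell import env
def shot(name, png=None):
    s=env.state(); c=env.read_camera(name); f=c["frame"]
    if png: cv2.imwrite("pics/"+png, f[:,:,::-1])
    if "world_from_camera" in c: T=np.array(c["world_from_camera"])
    else:
        W=np.eye(4); W[:3,:3]=R.from_euler("xyz",s["tcp_rot"]).as_matrix(); W[:3,3]=s["eef_pos"]; T=W@np.array(c["hand_eye"])
    h=f.shape[0]; F=h/2/np.tan(np.radians(c["vertical_fov"])/2)
    return dict(f=f,T=T,F=F,cx=c["cx"],cy=c["cy"],k=c["k1"])
def ray(c,u,v):
    d=np.array([(u-c["cx"])/c["F"],(v-c["cy"])/c["F"]]); x=d.copy()
    for _ in range(20): x=d/(1+c["k"]*(x@x))
    return c["T"][:3,3], c["T"][:3,:3]@np.array([x[0],x[1],1])
def onz(c,u,v,z):
    o,d=ray(c,u,v); return o+d*(z-o[2])/d[2]
def proj(c,p):
    q=np.linalg.inv(c["T"])@np.append(p,1); x=q[:2]/q[2]; x=x*(1+c["k"]*(x@x)); return x*c["F"]+[c["cx"],c["cy"]]
E
python3 - <<'E'
from h import *
s=env.state(); print(s)
for n in ["scene","side","wrist"]:
    c=shot(n,n+"0.png"); print(n,c["T"].round(2).tolist(),c["F"],c["k"])
E
```

```text
pics
{'t': 0.0, 'joints': array([-1.05638999e-01,  4.91545733e-01,  1.55944492e+00,  1.94593572e-05,
        1.09168860e+00, -1.05590526e-01]), 'qvel': array([ 6.53385435e-05,  2.06457869e-04, -8.96174484e-05, -5.26245696e-05,
       -3.44663086e-04,  3.05106707e-04]), 'tau': array([-9.52334158e-04, -6.12640929e+01, -2.58175153e+01,  6.92750537e-02,
        4.83079045e-02, -1.38641695e-05]), 'eef_pos': array([6.24761543e+02, 2.83540220e-02, 2.14071895e+02]), 'tcp_rot': array([-3.14051392e+00, -1.31684592e-04,  1.57073880e+00]), 'ft_force': array([0.35878879, 0.26156069, 0.65301636]), 'moment': array([-0.03284229, -0.02017156,  0.00231919]), 'grip_force': 0.0, 'opening': 0.9994361250196779}
scene [[-0.33, 0.67, -0.67, 1399.19], [0.94, 0.23, -0.24, 342.09], [-0.01, -0.71, -0.7, 934.18], [0.0, 0.0, 0.0, 1.0]] 403.45160017541997 -0.01743023033726269
side [[-0.98, -0.11, 0.15, 334.62], [-0.18, 0.59, -0.78, 1170.81], [-0.0, -0.8, -0.6, 949.65], [0.0, 0.0, 0.0, 1.0]] 454.86005579904855 -0.15351024071039862
wrist [[1.0, 0.0, -0.0, 625.73], [0.0, -0.97, -0.25, 71.27], [-0.0, 0.25, -0.97, 385.26], [0.0, 0.0, 0.0, 1.0]] 378.37230010632845 -0.06643931884422244
```

View pics/scene0.png

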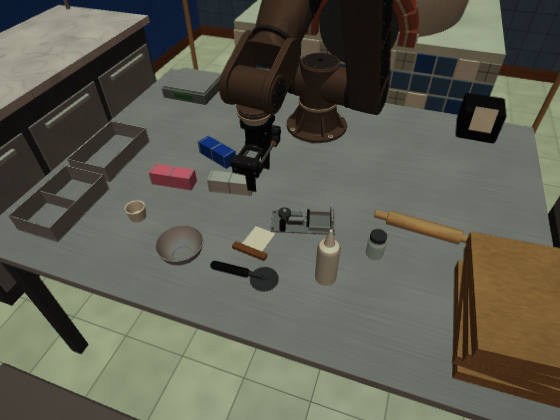

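View pics/side0.png

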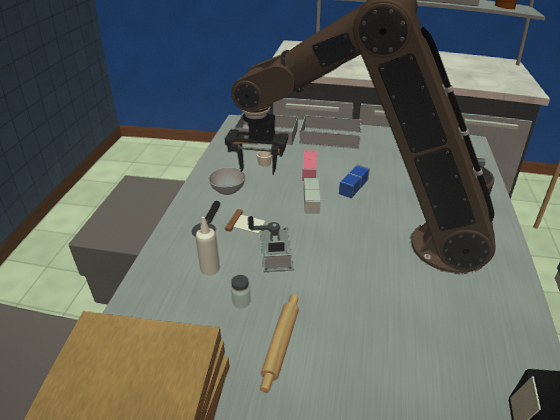

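```bash
python3 - <<'E'
from h import *
c=shot("scene"); d=shot("side")
for n,u,v in [("tin",231,177),("pink",173,176),("blue",217,151),("fencebay",320,220),("knob",286,214),("scraper",258,238)]: print(n,onz(c,u,v,40).round())
for n,u,v in [("tin",313,190),("bay",277,248),("knob",274,228)]: print(n,onz(d,u,v,40).round())
a=cv2.resize(c["f"][150:270,170:350],None,fx=4.4,fy=4.4,interpolation=cv2.INTER_CUBIC)
cv2.imwrite("pics/crop1.png",a[:,:,::-1])
w=cv2.imread("pics/wrist0.png"); 
E
```

```text
tin [ 457. -176.   40.]
pink [ 516. -368.   40.]
blue [ 337. -286.   40.]
fencebay [556. 167.  40.]
knob [565.  60.  40.]
scraper [685.  14.  40.]
tin [ 469. -186.   40.]
bay [537. 147.  40.]
knob [565.  53.  40.]
```

View pics/crop1.png

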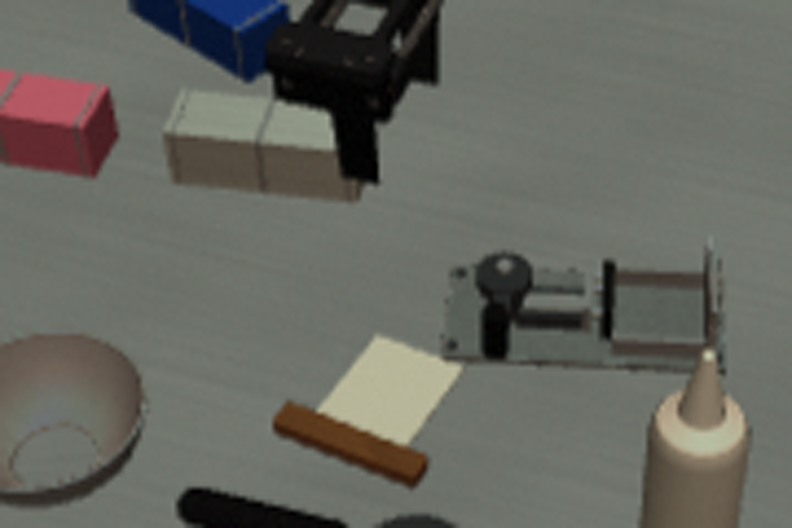

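View pics/wrist0.png

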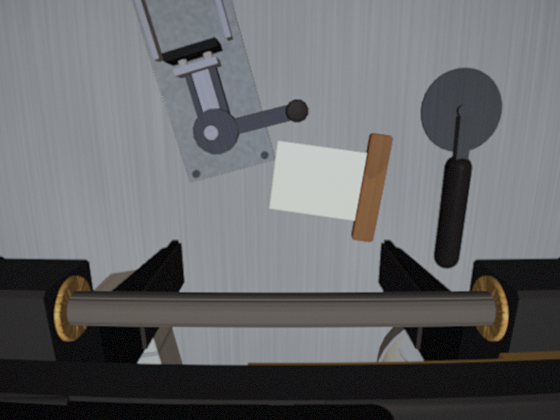

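arm_command --pt "60 -70 0 0 1" --pt "60 -70 0 0 1" --pt "60 -70 0 0 1"

```text
t: 0.55
eef_pos: [551.8, 62.4, 214.9]
tcp_rot: [-3.14, -0.0, 1.573]
ft_force: [0.3, -0.3, 0.3]
opening: 1.001
grip_force: 0.0
```

```bash
python3 - <<'E'
from h import *
c=shot("wrist","dock1.png"); np.savez("dock1.npz",**c); print(env.state()["eef_pos"],env.state()["qvel"])
E
```

```text
[553.83401168  61.26370813 215.1680286 ] [-0.0315618   0.02908688 -0.05587291 -0.0043431   0.00118028 -0.01521328]
```

arm_command --pt "-200 -50 0 0 1" --pt "-200 -50 0 0 1" --pt "-200 -50 0 0 1" --pt "-200 -50 0 0 1" --pt "-200 -50 0 0 1"

```text
t: 1.1
eef_pos: [504.5, -145.0, 214.6]
tcp_rot: [3.141, 0.001, 1.566]
ft_force: [-0.1, 0.1, 0.4]
opening: 1.002
grip_force: 0.0
```

arm_command --pt "-190 -40 0 0 1" --pt "-190 -40 0 0 1" --pt "-190 -40 0 0 1" --pt "-190 -40 0 0 1" --pt "-190 -40 0 0 1"

```text
t: 1.6
eef_pos: [464.4, -334.8, 214.2]
tcp_rot: [3.141, 0.001, 1.566]
ft_force: [0.4, 0.4, 0.3]
opening: 0.997
grip_force: 0.0
```

```bash
python3 - <<'E'
from h import *
c=shot("wrist","tin1.png"); np.savez("tin1.npz",**c); print(env.state()["eef_pos"],env.state()["qvel"])
E
```

```text
[ 464.68790928 -332.39265771  214.12644562] [ 0.05558795 -0.01980239  0.03497893  0.00974041  0.00103558  0.02174673]
```

View pics/dock1.png

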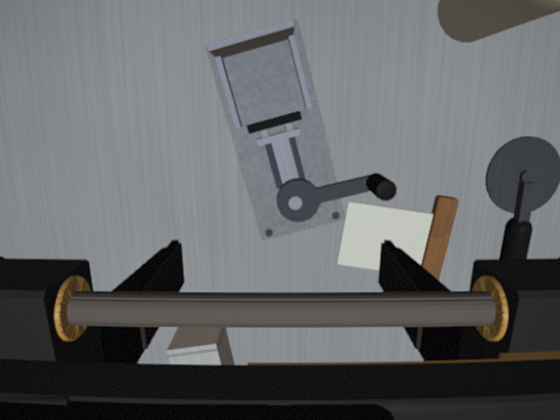

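View pics/tin1.png

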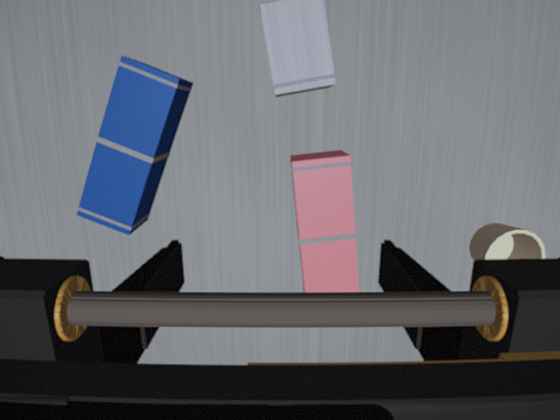

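arm_command --pt "100 0 0 0 1" --pt "100 0 0 0 1" --pt "100 0 0 0 1" --pt "100 0 0 0 1"

```text
t: 2.05
eef_pos: [465.7, -228.4, 215.0]
tcp_rot: [3.141, 0.0, 1.574]
ft_force: [-0.4, -0.0, -0.2]
opening: 0.998
grip_force: 0.0
```

```bash
python3 - <<'E'
from h import *
c=dict(np.load("dock1.npz"))
P=lambda n,u,v,z: print(n,onz(c,u,v,z).round(1))
P("pivotcap",296,203,56);P("plateBL",262,240,6);P("plateBR",347,217,6)
P("fenceL",209,47,56);P("fenceR",295,21,56);P("knobtop",384,187,86)
P("jawL",249,129,38);P("jawR",301,118,38)
f=c["f"]; 
a=cv2.resize(f[10:250,190:410],None,fx=2.5,fy=2.5,interpolation=cv2.INTER_CUBIC); cv2.imwrite("pics/dockcrop.png",a[:,:,::-1])
c=shot("wrist","tin2.png"); np.savez("tin2.npz",**c)
s=env.state(); print(s["eef_pos"],s["tcp_rot"])
hsv=cv2.cvtColor(c["f"],cv2.COLOR_RGB2HSV); g=c["f"].astype(int)
print(g[60,300],g[120:260:20,310].tolist())
E
```

```text
pivotcap [565.8  54.7  56. ]
plateBL [532.3   2.3   6. ]
plateBR [621.3  27.9   6. ]
fenceL [492.8 186.4  56. ]
fenceR [563.3 206.3  56. ]
knobtop [635.8  75.4  86. ]
jawL [523.3 119.   38. ]
jawR [570.1 128.8  38. ]
[ 465.69328969 -229.40564001  214.94073982] [3.14086623e+00 4.92321845e-04 1.57249972e+00]
[159 165 177] [[162, 168, 179], [162, 167, 178], [160, 165, 175], [159, 164, 174], [149, 153, 161], [140, 144, 147], [137, 142, 145]]
```

View pics/dockcrop.png

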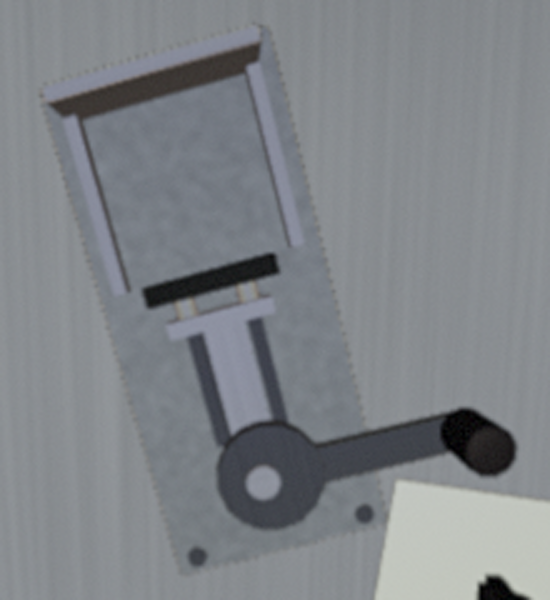

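View pics/tin2.png

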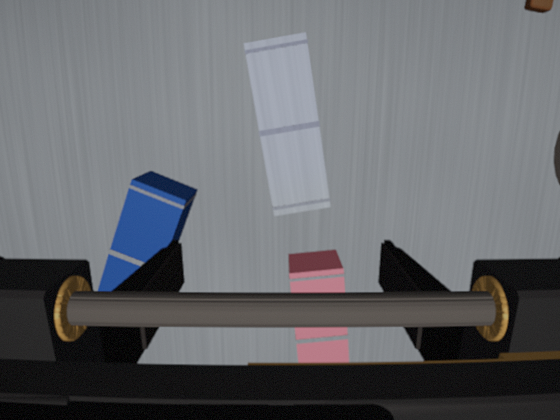

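```bash
cat > m.py <<'E'
from h import *
from scipy.optimize import least_squares
c=dict(np.load("dock1.npz"))
W=lambda u,v,z: onz(c,190+u/2.5,10+v/2.5,z)[:2]
# (pixel, z, dock x or None, dock y or None)
obs=[(50,107,56,None,33),(262,43,56,None,33),(83,118,22,-32,None),(128,292,22,-32,None),(247,72,22,32,None),(290,246,22,32,None),
(182,575,6,-45,None),(385,522,6,45,None),(265,483,60,0,-110),(145,290,38,-25,None),(276,254,38,25,None)]
def loc(p,w):
    a=p[2]; d=w-p[:2]; return np.array([np.cos(a)*d[0]+np.sin(a)*d[1],-np.sin(a)*d[0]+np.cos(a)*d[1]])
def res(p):
    r=[]
    for u,v,z,x,y in obs:
        l=loc(p,W(u,v,z)); 
        if x is not None: r.append(l[0]-x)
        if y is not None: r.append(l[1]-y)
    return np.array(r)
s=least_squares(res,[545,155,.27]); p=s.x; print("dock",p.round(3),s.fun.round(1))
print("jaw face",[loc(p,W(u,v,38)).round(1) for u,v in[(148,303),(276,268),(145,290),(276,254)]])
k=W(490,452,86); l=loc(p,k); print("knob",k.round(1),l.round(1),"cam",-np.arctan2(l[1]+110,l[0]),np.hypot(l[0],l[1]+110))
c=dict(np.load("tin2.npz")); q=[onz(c,u,v,52)[:2] for u,v in[(246,44),(305,34),(330,207),(275,215)]]; q=np.array(q)
print(q.round(1), "sizes",[np.linalg.norm(q[i]-q[i-1]).round(1) for i in range(4)])
a=(q[0]+q[1]-q[2]-q[3])/2; print("tin mid",q.mean(0).round(1),"dir from -y to +y end, deg",np.degrees(np.arctan2(a[1],a[0])))
E
python3 m.py
```

```text
dock [5.37053e+02 1.60465e+02 2.60000e-01] [-1.2  0.   1.3 -0.  -1.  -0.8  0.5 -1.2  0.6  1.1  0.9 -0.4]
jaw face [array([-24.4, -38.5]), array([ 23.4, -38.3]), array([-24.1, -33.7]), array([ 24.6, -33.5])]
knob [637.7  72.3] [  74.6 -111.1] cam 0.01476492867286924 74.56130898646045
[[ 437.2 -101.8]
 [ 486.   -93.8]
 [ 511.4 -240.9]
 [ 461.3 -248.6]] sizes [np.float64(148.8), np.float64(49.5), np.float64(149.3), np.float64(50.7)]
tin mid [ 474.  -171.3] dir from -y to +y end, deg 99.53668233035788
```

arm_command --pt "59 9 40 -8 1" --pt "59 9 80 -9.5 1" --pt "59 9 120 -9.5 1" --pt "59 9 145 -9.5 1" --pt "59 9 145 -9.5 1"

```text
t: 2.6
eef_pos: [473.1, -170.9, 66.8]
tcp_rot: [-3.137, -0.003, 1.736]
ft_force: [-0.6, -0.4, 0.4]
opening: 1.001
grip_force: 0.0
```

arm_command --pt "0 0 30 0 1" --pt "0 0 55 0 1" --pt "0 0 62 0 1" --pt "0 0 62 0 0.5" --pt "0 0 62 0 0.5"

```text
t: 3.1
eef_pos: [474.7, -171.5, 8.9]
tcp_rot: [3.14, 0.001, 1.736]
ft_force: [-0.0, -0.6, 0.4]
opening: 0.885
grip_force: 0.0
```

arm_command --pt "0 0 0 0 0.5" --pt "0 0 0 0 0.5" --pt "0 0 0 0 0.5"

```text
t: 3.4
eef_pos: [474.3, -171.1, 8.3]
tcp_rot: [3.141, 0.001, 1.737]
ft_force: [0.0, -0.2, 0.9]
opening: 0.634
grip_force: 0.0
```

arm_command --pt "0 0 0 0 0.53" --pt "0 0 0 0 0.53" --pt "0 0 0 0 0.53" --pt "0 0 0 0 0.53"

```text
t: 3.8
eef_pos: [473.6, -170.9, 7.9]
tcp_rot: [-3.141, -0.0, 1.737]
ft_force: [-4.7, -0.9, 6.1]
opening: 0.545
grip_force: 30.0
```

arm_command --pt "0 0 -10 0 0.5" --pt "0 0 -20 0 0.5" --pt "0 0 -25 0 0.5" --pt "0 0 -25 0 0.5" --pt "0 0 -25 0 0.5"

```text
t: 4.3
eef_pos: [474.1, -171.0, 32.8]
tcp_rot: [3.141, 0.0, 1.737]
ft_force: [-0.8, -0.2, -7.7]
opening: 0.543
grip_force: 30.0
```

```bash
python3 - <<'E'
from h import *
for i in range(4):
    s=env.state(); print({k:np.round(s[k],3) for k in("eef_pos","ft_force","moment","grip_force","opening")}); env.read_camera("side")
shot("side","lift.png")
E
```

```text
{'eef_pos': array([ 474.058, -170.955,   32.755]), 'ft_force': array([-0.782, -0.24 , -7.679]), 'moment': array([-0.098, -0.003,  0.063]), 'grip_force': np.float64(29.996), 'opening': np.float64(0.543)}
{'eef_pos': array([ 473.953, -170.913,   32.548]), 'ft_force': array([-0.157,  0.168, -6.014]), 'moment': array([-0.127, -0.035,  0.008]), 'grip_force': np.float64(29.996), 'opening': np.float64(0.543)}
{'eef_pos': array([ 473.916, -170.894,   32.433]), 'ft_force': array([-0.279,  0.08 , -6.649]), 'moment': array([-0.165, -0.096,  0.035]), 'grip_force': np.float64(29.996), 'opening': np.float64(0.544)}
{'eef_pos': array([ 473.904, -170.909,   32.37 ]), 'ft_force': array([-0.336,  0.389, -7.27 ]), 'moment': array([-0.106, -0.078, -0.009]), 'grip_force': np.float64(29.996), 'opening': np.float64(0.547)}
```

arm_command --pt "0 0 15 0 0.5" --pt "0 0 24 0 0.5" --pt "0 0 25 0 0.5" --pt "0 0 25 0 0.545" --pt "0 0 25 0 0.545"

```text
t: 5.05
eef_pos: [474.0, -171.0, 7.6]
tcp_rot: [-3.141, -0.0, 1.737]
ft_force: [-0.2, -0.3, -6.2]
opening: 0.548
grip_force: 11.4
```

arm_command --pt "0 0 0 0 0.66" --pt "0 0 0 0 0.66" --pt "-20 0 0 0 0.66" --pt "-40 0 0 0 0.66" --pt "-57 0 0 0 0.66"

```text
t: 5.55
eef_pos: [484.0, -228.8, 8.0]
tcp_rot: [3.141, 0.001, 1.736]
ft_force: [0.5, 0.0, 0.3]
opening: 0.663
grip_force: 0.0
```

arm_command --pt "0 0 0 0 0.66" --pt "0 0 0 0 0.5" --pt "0 0 0 0 0.5" --pt "0 0 0 0 0.5" --pt "0 0 0 0 0.5"

```text
t: 6.05
eef_pos: [483.3, -226.8, 7.6]
tcp_rot: [-3.141, -0.0, 1.737]
ft_force: [-0.5, -0.4, -1.2]
opening: 0.546
grip_force: 30.0
```

```bash
python3 - <<'E'
from h import *
c=shot("side","g2.png"); d=shot("scene","g2s.png")
print("bottle base", onz(d,327,283,0).round(), "side", onz(c,209,272,0).round(), onz(c,204,222,195).round(), onz(d,327,236,195).round())
s=env.state(); print(s["grip_force"],s["opening"],s["eef_pos"])
E
```

```text
bottle base [746. 241.   0.] side [726. 246.   0.] [718. 252. 195.] [749. 228. 195.]
29.99635588377714 0.5453235937759768 [ 483.29478405 -226.79296989    7.57748144]
```

arm_command --pt "0 0 0 0 0.545" --pt "3 0 -11 0 0.545" --pt "6.5 0 -22 0 0.545" --pt "11 0 -33 0 0.545" --pt "17 0 -43 0 0.545"

```text
t: 6.65
eef_pos: [480.6, -210.0, 51.9]
tcp_rot: [3.141, 0.0, 1.737]
ft_force: [-0.8, -0.2, -4.0]
opening: 0.548
grip_force: 11.3
```

```bash
python3 - <<'E'
from h import *
c=shot("scene"); d=shot("side"); a=np.hstack([cv2.resize(x,None,fx=3,fy=3,interpolation=cv2.INTER_CUBIC) for x in (c["f"][120:250,180:310],d["f"][120:250,250:380])]); cv2.imwrite("pics/tilt1.png",a[:,:,::-1])
s=env.state(); print({k:np.round(s[k],3) for k in("eef_pos","ft_force","moment","grip_force","opening")})
E
```

```text
{'eef_pos': array([ 480.839, -209.866,   52.393]), 'ft_force': array([-1.944, -0.806, -1.066]), 'moment': array([0.039, 0.296, 0.123]), 'grip_force': np.float64(11.47), 'opening': np.float64(0.548)}
```

View pics/tilt1.png

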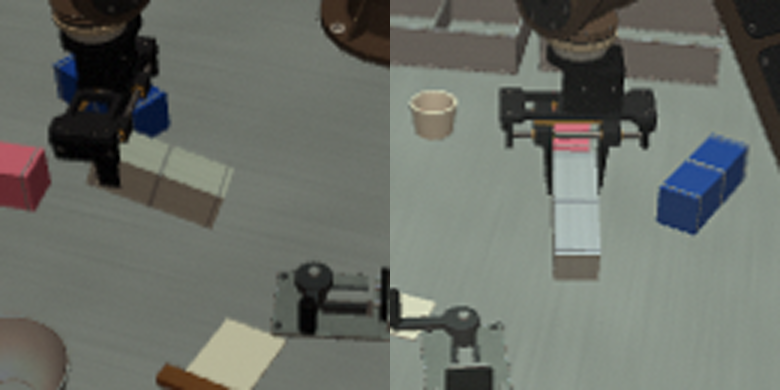

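arm_command --pt "6 0 -10 0 0.545" --pt "14 0 -19 0 0.545" --pt "22 0 -28 0 0.545" --pt "30.5 0 -36 0 0.545" --pt "40 0 -43 0 0.545"

```text
t: 7.25
eef_pos: [473.8, -170.2, 94.4]
tcp_rot: [3.142, 0.0, 1.737]
ft_force: [0.7, 0.8, -5.4]
opening: 0.545
grip_force: 11.2
```

arm_command --pt "10 0 -6 0 0.545" --pt "20 0 -11 0 0.545" --pt "31 0 -15 0 0.545" --pt "42 0 -19 0 0.545" --pt "53 0 -21 0 0.545"

```text
t: 7.75
eef_pos: [465.2, -117.8, 115.0]
tcp_rot: [3.141, 0.0, 1.737]
ft_force: [-0.4, -1.6, -4.1]
opening: 0.545
grip_force: 11.0
```

```bash
cat > tilt.py <<'E'
from h import *
import sys
s=env.state(); print({k:np.round(s[k],3) for k in("t","eef_pos","ft_force","moment","grip_force","opening")})
c=shot("side",sys.argv[1]+"_side.png"); d=shot("scene",sys.argv[1]+"_scene.png")
Rw=R.from_euler("xyz",s["tcp_rot"]).as_matrix()
# tin predicted outline at several tilts (light end 18 mm above the grip) vs brightness
g=s["eef_pos"]-19*Rw[:,2]; ax=Rw[:,0]
for name,cam in(("side",c),("scene",d)):
    f=cam["f"].astype(int); sat=f.max(2)-f.min(2); br=f.mean(2)
    print(name,"grip px",proj(cam,g).round(), {t:proj(cam,g+132*(ax*np.cos(np.radians(t))-np.array([0,0,1])*np.sin(np.radians(t)))).round().tolist() for t in(50,60,70,80,90)})
E
python3 tilt.py a; python3 - <<'E'
import cv2; f=cv2.imread("pics/a_scene.png").astype(int)
x=0
for v in range(150,240,4): print(v,[int(f[v,u].mean()) for u in range(200,300,5)])
E
```

```text
{'t': np.float64(7.75), 'eef_pos': array([ 465.17 , -117.788,  114.959]), 'ft_force': array([-0.399, -1.59 , -4.074]), 'moment': array([-0.304,  0.115, -0.053]), 'grip_force': np.float64(11.038), 'opening': np.float64(0.545)}
side grip px [313. 178.] {50: [313.0, 217.0], 60: [312.0, 217.0], 70: [312.0, 216.0], 80: [312.0, 213.0], 90: [311.0, 210.0]}
scene grip px [244. 160.] {50: [270.0, 186.0], 60: [265.0, 189.0], 70: [259.0, 190.0], 80: [253.0, 191.0], 90: [246.0, 190.0]}
150 [38, 26, 35, 60, 61, 11, 27, 19, 31, 21, 9, 108, 110, 110, 109, 110, 110, 111, 108, 110]
154 [110, 27, 23, 25, 55, 11, 3, 1, 4, 10, 77, 106, 110, 109, 108, 107, 110, 108, 108, 106]
158 [109, 109, 40, 23, 25, 12, 5, 3, 5, 23, 91, 111, 110, 108, 108, 106, 108, 107, 107, 106]
162 [109, 110, 111, 78, 26, 27, 100, 65, 3, 19, 94, 107, 108, 108, 107, 107, 105, 107, 108, 107]
166 [113, 110, 107, 109, 108, 27, 82, 72, 1, 7, 92, 92, 110, 108, 106, 108, 106, 109, 105, 106]
170 [110, 110, 108, 109, 109, 109, 108, 74, 56, 34, 95, 84, 110, 111, 109, 108, 108, 107, 106, 108]
174 [105, 104, 106, 107, 107, 107, 110, 109, 72, 7
[... 979 characters left out ...]
08, 105, 106, 107, 111, 110, 109, 109, 107, 108, 108, 105, 107, 106, 106, 88, 35, 37, 19, 88]
218 [107, 105, 107, 108, 107, 110, 108, 108, 109, 105, 108, 108, 108, 109, 106, 87, 65, 41, 109, 108]
222 [108, 108, 108, 108, 107, 107, 107, 107, 108, 107, 107, 106, 105, 107, 109, 88, 11, 15, 23, 25]
226 [108, 110, 110, 110, 108, 109, 109, 110, 109, 106, 108, 145, 108, 107, 80, 90, 7, 40, 92, 91]
230 [108, 111, 113, 110, 110, 111, 109, 109, 108, 108, 110, 170, 171, 170, 96, 83, 20, 66, 88, 89]
234 [69, 114, 108, 109, 112, 112, 108, 110, 110, 111, 170, 171, 170, 170, 170, 103, 109, 107, 106, 108]
238 [72, 111, 111, 113, 113, 110, 110, 113, 113, 121, 172, 171, 171, 170, 171, 110, 108, 107, 109, 106]
```

arm_command --pt "10 0 -1 0 0.545" --pt "20 0 -1.5 0 0.545" --pt "30 0 -1 0 0.545" --pt "40 0 0 0 0.545" --pt "48 0 1.5 0 0.545"

```text
t: 8.35
eef_pos: [457.2, -70.4, 113.1]
tcp_rot: [3.141, 0.0, 1.737]
ft_force: [-0.1, -0.2, 0.1]
opening: 0.549
grip_force: 11.0
```

arm_command --pt "0 0 1 0 0.545" --pt "0 0 3 0 0.545" --pt "0 0 3 0 0.545"

```text
t: 8.65
eef_pos: [457.4, -70.7, 110.7]
tcp_rot: [3.141, -0.0, 1.737]
ft_force: [-3.8, 3.0, 12.2]
opening: 0.545
grip_force: 11.5
```

```bash
python3 tilt.py b; python3 - <<'E'
import cv2; f=cv2.imread("pics/b_scene.png").astype(int)
for v in range(146,206,4): print(v,[int(f[v,u].mean()) for u in range(230,290,3)])
E
```

```text
{'t': np.float64(8.65), 'eef_pos': array([457.352, -70.728, 110.673]), 'ft_force': array([-3.754,  3.011, 12.166]), 'moment': array([ 0.57 ,  0.73 , -0.082]), 'grip_force': np.float64(11.512), 'opening': np.float64(0.545)}
side grip px [313. 187.] {50: [313.0, 227.0], 60: [313.0, 227.0], 70: [312.0, 225.0], 80: [312.0, 223.0], 90: [312.0, 219.0]}
scene grip px [258. 162.] {50: [284.0, 189.0], 60: [279.0, 191.0], 70: [273.0, 192.0], 80: [266.0, 193.0], 90: [260.0, 193.0]}
146 [106, 108, 107, 107, 101, 22, 18, 37, 55, 13, 21, 7, 52, 110, 109, 111, 111, 111, 110, 111]
150 [60, 89, 105, 78, 27, 21, 21, 22, 22, 20, 20, 22, 6, 110, 110, 109, 109, 112, 110, 110]
154 [40, 27, 103, 55, 10, 10, 8, 11, 13, 16, 21, 21, 76, 109, 109, 109, 110, 110, 108, 108]
158 [25, 27, 82, 106, 18, 5, 6, 5, 5, 2, 4, 5, 108, 108, 108, 107, 107, 107, 106, 107]
162 [26, 26, 86, 106, 51, 18, 12, 6, 3, 4, 2, 13, 107, 107, 108, 108, 106, 106, 106, 107]
166 [72, 110, 108, 109, 110, 75, 72, 72, 5, 2, 27, 59, 109, 107, 106, 107, 108, 107, 109, 107]
170 [108, 109, 107, 108, 112, 74, 72, 72, 4, 4, 13, 59, 107, 111, 108, 109, 109, 109, 109, 107]
174 [109, 109, 110, 111, 112, 97, 73, 72, 71, 71, 74, 56, 108, 110, 109, 110, 109, 109, 109, 109]
178 [110, 110, 112, 114, 112, 112, 70, 69, 72, 74, 72, 62, 85, 111, 110, 111, 111, 112, 112, 110]
182 [114, 111, 111, 115, 113, 111, 77, 73, 75, 76, 71, 62, 62, 112, 115, 113, 111, 111, 110, 111]
186 [110, 111, 111, 114, 112, 114, 79, 74, 75, 74, 74, 63, 62, 113, 114, 112, 112, 111, 112, 111]
190 [111, 108, 108, 112, 111, 111, 106, 75, 75, 74, 74, 73, 81, 111, 108, 108, 109, 109, 107, 108]
194 [111, 110, 110, 112, 110, 113, 111, 79, 70, 72, 73, 74, 110, 110, 111, 108, 110, 110, 108, 105]
198 [108, 111, 110, 111, 112, 111, 111, 111, 111, 112, 113, 111, 108, 104, 107, 108, 108, 109, 110, 108]
202 [109, 110, 110, 109, 111, 110, 110, 110, 112, 110, 111, 110, 110, 109, 107, 108, 109, 106, 106, 106]
```

arm_command --pt "6 0 0 0 0.545" --pt "12 0 0 0 0.545" --pt "12 0 0 0 0.57" --pt "12 0 0 0 0.6" --pt "12 0 0 0 0.6"

```text
t: 9.25
eef_pos: [455.5, -59.5, 110.2]
tcp_rot: [3.141, 0.0, 1.737]
ft_force: [0.5, 0.8, 0.7]
opening: 0.595
grip_force: 0.0
```

arm_command --pt "0 0 0 0 0.6" --pt "0 0 0 0 0.6"

```text
t: 9.45
eef_pos: [455.4, -59.6, 110.2]
tcp_rot: [3.141, 0.0, 1.736]
ft_force: [0.2, -0.2, -0.4]
opening: 0.598
grip_force: 0.0
```

```bash
python3 tilt.py c; python3 - <<'E'
import cv2; f=cv2.imread("pics/c_scene.png").astype(int)
for v in range(160,206,3): print(v,[int(f[v,u].mean()) for u in range(236,284,2)])
E
```

```text
{'t': np.float64(9.45), 'eef_pos': array([455.416, -59.621, 110.161]), 'ft_force': array([ 0.229, -0.246, -0.422]), 'moment': array([ 0.056, -0.065,  0.024]), 'grip_force': np.float64(0.0), 'opening': np.float64(0.598)}
side grip px [313. 189.] {50: [313.0, 230.0], 60: [313.0, 229.0], 70: [313.0, 227.0], 80: [312.0, 225.0], 90: [312.0, 221.0]}
scene grip px [262. 163.] {50: [288.0, 189.0], 60: [282.0, 191.0], 70: [276.0, 193.0], 80: [270.0, 193.0], 90: [263.0, 193.0]}
160 [61, 105, 107, 107, 34, 16, 2, 3, 4, 1, 6, 3, 7, 6, 15, 4, 50, 108, 107, 106, 108, 109, 107, 109]
163 [105, 105, 107, 107, 107, 85, 67, 32, 27, 19, 2, 5, 3, 1, 4, 3, 49, 109, 107, 106, 108, 108, 106, 106]
166 [108, 110, 108, 109, 109, 111, 109, 74, 73, 71, 16, 4, 4, 3, 69, 52, 51, 105, 106, 108, 109, 109, 107, 108]
169 [109, 110, 111, 112, 110, 110, 110, 75, 72, 69, 26, 6, 4, 2, 69, 52, 53, 105, 108, 107, 108, 108, 108, 107]
172 [111, 112, 111, 109, 110, 110, 110, 75, 74, 72, 40, 4, 6, 3, 70, 53, 62, 107, 110, 111, 111, 109, 110, 107]
175 [110, 110, 111, 111, 111, 112, 113, 87, 73, 72, 73, 73, 74, 72, 71, 54, 49, 10
[... 519 characters left out ...]
, 111, 111, 112, 113, 76, 73, 73, 75, 75, 76, 73, 69, 59, 108, 108, 107, 108, 110, 108, 109]
193 [111, 112, 113, 112, 111, 110, 110, 111, 77, 75, 73, 76, 75, 75, 74, 70, 92, 110, 110, 110, 110, 109, 107, 104]
196 [110, 112, 110, 110, 110, 110, 110, 111, 92, 85, 79, 74, 68, 69, 74, 71, 110, 111, 111, 111, 110, 109, 108, 108]
199 [109, 110, 111, 111, 111, 109, 110, 111, 112, 111, 110, 109, 108, 110, 112, 110, 110, 106, 106, 104, 107, 107, 107, 109]
202 [110, 110, 111, 110, 109, 109, 111, 111, 111, 112, 110, 110, 108, 109, 111, 109, 108, 108, 107, 108, 108, 108, 107, 105]
205 [110, 110, 110, 110, 109, 108, 110, 110, 109, 109, 108, 110, 109, 109, 108, 108, 107, 108, 109, 109, 108, 108, 109, 108]
```

```bash
python3 - <<'E'
from h import *
d=shot("scene"); p=np.array([455.4,-59.6]); a=np.radians(99.5); X=np.array([np.cos(a),np.sin(a)]); Y=np.array([np.sin(a),-np.cos(a)])
L=onz(d,251.2,195.5,0)[:2]; Rr=onz(d,267,198,0)[:2]
print(L,Rr,np.linalg.norm(L-Rr),"toolx of corners",(L-p)@X,(Rr-p)@X,"tooly",(L-p)@Y,(Rr-p)@Y)
dock=np.array([537.05,160.5]); v=dock-p; print("to dock",v@X,v@Y)
E
```

```text
[482.11750909 -93.026029  ] [476.54618682 -37.5559098 ] 55.74920408277775 toolx of corners -37.377272030052595 18.25164125436785 tooly 20.834208466564956 24.494503899673337
to dock 203.6053238798203 116.85719741545009
```

arm_command --pt "-5 0 0 0 0.6" --pt "-10 0 0 0 0.6" --pt "-10 0 0 0 0.5" --pt "-10 0 0 0 0.5" --pt "-10 0 0 0 0.5"

```text
t: 10.1
eef_pos: [457.2, -69.7, 110.2]
tcp_rot: [3.141, 0.001, 1.737]
ft_force: [-0.1, -2.5, -0.5]
opening: 0.545
grip_force: 30.0
```

arm_command --pt "0 0 -8 0 0.5" --pt "0 0 -28 0 0.5" --pt "0 0 -52 0 0.5" --pt "0 0 -75 0 0.5" --pt "0 0 -90 0 0.5"

```text
t: 10.6
eef_pos: [456.7, -69.0, 201.6]
tcp_rot: [3.141, -0.0, 1.737]
ft_force: [0.6, -0.1, -7.8]
opening: 0.548
grip_force: 30.0
```

arm_command --pt "10 5 0 0 0.5" --pt "30 16 0 0 0.5" --pt "55 30 0 0 0.5" --pt "80 44 0 0 0.5" --pt "105 58 0 0 0.5"

```text
t: 11.1
eef_pos: [496.4, 45.6, 199.2]
tcp_rot: [-3.14, -0.001, 1.737]
ft_force: [1.0, -0.2, -6.4]
opening: 0.545
grip_force: 30.0
```

arm_command --pt "25 14 0 -1 0.5" --pt "50 28 0 -2 0.5" --pt "75 41 0 -3.5 0.5" --pt "95 52 0 -5 0.5" --pt "108.5 59 0 -5.4 0.5"

```text
t: 11.6
eef_pos: [536.6, 162.6, 199.0]
tcp_rot: [-3.139, -0.001, 1.833]
ft_force: [0.3, 0.2, -7.1]
opening: 0.545
grip_force: 30.0
```

```bash
python3 - <<'E'
from h import *
s=env.state(); print({k:np.round(s[k],3) for k in("t","eef_pos","tcp_rot","ft_force","moment","grip_force","opening")})
d=shot("scene","over_scene.png"); c=shot("side","over_side.png"); w=shot("wrist","over_wrist.png")
ims=[cv2.resize(d["f"][110:250,240:380],(400,400)),cv2.resize(c["f"][130:290,200:360],(400,400))]
cv2.imwrite("pics/over.png",np.hstack(ims)[:,:,::-1])
f=d["f"].astype(int).mean(2)
g=s["eef_pos"]
print("tin centre px expect: top of base",proj(d,g+[0,0,-110]).round(), proj(c,g+[0,0,-110]).round())
for v in range(150,215,4): print(v,[int(f[v,u]) for u in range(290,350,3)])
E
```

```text
{'t': np.float64(11.6), 'eef_pos': array([536.646, 162.573, 198.98 ]), 'tcp_rot': array([-3.139e+00, -1.000e-03,  1.833e+00]), 'ft_force': array([ 0.254,  0.189, -7.116]), 'moment': array([ 0.009, -0.026,  0.029]), 'grip_force': np.float64(29.999), 'opening': np.float64(0.545)}
tin centre px expect: top of base [321. 204.] [276. 239.]
150 [106, 106, 106, 103, 103, 104, 103, 102, 103, 24, 62, 4, 5, 4, 74, 23, 107, 108, 108, 108]
154 [104, 103, 103, 104, 103, 103, 102, 104, 21, 21, 22, 22, 20, 19, 22, 22, 21, 104, 106, 108]
158 [103, 103, 102, 102, 105, 105, 105, 103, 20, 19, 21, 21, 22, 21, 21, 21, 19, 59, 107, 108]
162 [104, 104, 104, 102, 104, 102, 103, 102, 7, 10, 9, 10, 10, 12, 12, 16, 16, 37, 105, 106]
166 [103, 103, 103, 104, 104, 106, 108, 105, 3, 3, 5, 0, 4, 2, 1, 2, 4, 75, 106, 105]
170 [103, 104, 104, 103, 105, 105, 105, 103, 3, 3, 4, 2, 2, 3, 2, 5, 10, 104, 105, 105]
174 [106, 105, 105, 105, 105, 105, 105, 105, 104, 72, 51, 0, 4, 29, 69, 103, 106, 104, 106, 104]
178 [105, 106, 105, 104, 105, 104, 105, 105, 104, 72, 19, 5, 2, 51, 71, 103, 104, 105, 104, 104]
182 [105, 104, 1
[... 161 characters left out ...]
07, 105, 105, 105]
190 [104, 104, 103, 103, 103, 104, 105, 105, 82, 65, 74, 69, 70, 67, 71, 108, 107, 106, 105, 105]
194 [102, 102, 102, 102, 102, 103, 105, 105, 59, 71, 71, 73, 71, 70, 80, 110, 109, 106, 106, 105]
198 [106, 104, 106, 108, 106, 104, 105, 107, 68, 72, 70, 72, 73, 70, 98, 110, 108, 108, 109, 110]
202 [101, 103, 105, 105, 106, 107, 108, 109, 74, 73, 71, 71, 74, 69, 108, 108, 107, 109, 110, 109]
206 [103, 105, 105, 105, 104, 105, 103, 105, 73, 73, 75, 72, 73, 72, 109, 109, 108, 109, 110, 109]
210 [62, 104, 107, 101, 106, 105, 13, 102, 103, 102, 99, 98, 94, 88, 102, 109, 108, 109, 108, 109]
214 [18, 82, 84, 85, 89, 98, 14, 63, 61, 61, 60, 60, 58, 59, 103, 107, 105, 106, 109, 109]
```

```bash
python3 - <<'E'
from h import *
im=cv2.imread("pics/over_scene.png").astype(int).mean(2); print([ [int(im[v,u]) for u in range(310,334,2)] for v in (203,205,206,207,208,209)])
d=shot("scene"); dock=np.array([537.05,160.5]); a=.26
for z in (88,):
  for u,v in((312.5,208),(330.5,208)):
    q=onz(d,u,v,z)[:2]-dock; print((np.cos(a)*q[0]+np.sin(a)*q[1]).round(1),(-np.sin(a)*q[0]+np.cos(a)*q[1]).round(1))
s=env.state();print(s["eef_pos"])
E
```

```text
[[107, 109, 73, 73, 72, 73, 73, 72, 73, 72, 73, 108], [105, 105, 72, 74, 72, 72, 73, 72, 73, 72, 73, 106], [104, 106, 73, 74, 72, 75, 71, 72, 73, 72, 73, 109], [105, 105, 71, 71, 70, 71, 71, 73, 73, 72, 73, 109], [104, 105, 62, 64, 68, 63, 60, 72, 65, 74, 68, 108], [104, 105, 82, 81, 78, 78, 78, 72, 74, 73, 63, 108]]
18.3 -23.7
14.8 29.7
[536.54560289 160.60614811 199.45301145]
```

arm_command --pt "-2 0 10 0 0.5" --pt "-2 0 22 0 0.5" --pt "-2 0 29 0 0.5" --pt "-2 0 29 0 0.5"

```text
t: 12.2
eef_pos: [537.1, 158.0, 169.6]
tcp_rot: [-3.139, -0.0, 1.83]
ft_force: [0.5, 0.2, -6.0]
opening: 0.542
grip_force: 30.0
```

```bash
python3 - <<'E'
from h import *
s=env.state(); print({k:np.round(s[k],3) for k in("t","eef_pos","ft_force")})
d=shot("scene","mid_scene.png");c=shot("side","mid_side.png")
A=cv2.resize(d["f"][160:245,265:350],(400,400),interpolation=cv2.INTER_CUBIC);B=cv2.resize(c["f"][190:275,235:320],(400,400),interpolation=cv2.INTER_CUBIC)
cv2.imwrite("pics/mid.png",np.hstack([A,B])[:,:,::-1])
E
```

```text
{'t': np.float64(12.2), 'eef_pos': array([537.061, 158.045, 169.643]), 'ft_force': array([ 0.547,  0.216, -5.981])}
```

arm_command --pt "0 0 10 0 0.5" --pt "0 0 20 0 0.5" --pt "0 0 30 0 0.5" --pt "0 0 38 0 0.5" --pt "0 0 44 0 0.5"

```text
t: 12.8
eef_pos: [537.5, 158.5, 126.1]
tcp_rot: [-3.141, -0.0, 1.831]
ft_force: [0.5, -0.7, -6.6]
opening: 0.546
grip_force: 30.0
```

arm_command --pt "0 0 4 0 0.5" --pt "0 0 7 0 0.5" --pt "0 0 9 0 0.5" --pt "0 0 10 0 0.5" --pt "0 0 10 0 0.5"

```text
t: 13.3
eef_pos: [537.7, 158.6, 117.2]
tcp_rot: [3.141, 0.0, 1.831]
ft_force: [-0.8, -0.1, -7.3]
opening: 0.542
grip_force: 30.0
```

arm_command --pt "0 0 1 0 0.5" --pt "0 0 2 0 0.5" --pt "0 0 2 0 0.5"

```text
t: 13.6
eef_pos: [537.9, 158.5, 116.2]
tcp_rot: [3.141, 0.0, 1.831]
ft_force: [-1.8, -1.3, 4.7]
opening: 0.549
grip_force: 30.0
```

arm_command --pt "0 0 -1 0 0.6" --pt "0 0 -1 0 0.68" --pt "0 0 -1 0 0.68" --pt "0 0 -15 0 0.68" --pt "0 0 -40 0 0.68"

```text
t: 14.1
eef_pos: [537.1, 158.5, 154.4]
tcp_rot: [-3.139, -0.0, 1.831]
ft_force: [0.6, -0.3, 0.7]
opening: 0.677
grip_force: 0.0
```

arm_command --pt "0 0 -20 0 0.68" --pt "-25 20 -20 0 0.68" --pt "-60 40 -20 0 0.5" --pt "-95 65 -20 0 0.4" --pt "-109 75 -20 0 0.4"

```text
t: 14.6
eef_pos: [640.5, 70.2, 175.1]
tcp_rot: [3.14, 0.001, 1.829]
ft_force: [-1.6, -0.1, -0.8]
opening: 0.481
grip_force: 0.0
```

```bash
python3 - <<'E'
from h import *
s=env.state(); print({k:np.round(s[k],3) for k in("t","eef_pos","ft_force","opening")})
d=shot("scene","st_scene.png");c=shot("side","st_side.png")
# upright check: edges of the tin (dark face) in scene rows
f=d["f"].astype(int).mean(2)
for v in range(168,226,4): print(v,[int(f[v,u]) for u in range(300,342,2)])
dock=np.array([537.05,160.5,0]);
print({(x,y,z):proj(d,dock+R.from_euler("z",.26).apply([x,y,z])).round(1).tolist() for x in(26,) for y in(-26,26) for z in(6,156)})
E
```

```text
{'t': np.float64(14.6), 'eef_pos': array([640.507,  70.155, 175.074]), 'ft_force': array([-1.64 , -0.092, -0.824]), 'opening': np.float64(0.481)}
168 [107, 107, 107, 109, 107, 109, 111, 110, 110, 109, 108, 106, 106, 108, 109, 109, 106, 108, 109, 109, 109]
172 [109, 109, 110, 110, 107, 108, 107, 107, 108, 107, 106, 107, 108, 107, 109, 109, 109, 109, 109, 108, 107]
176 [109, 109, 109, 109, 110, 109, 109, 109, 108, 110, 108, 107, 106, 107, 108, 106, 107, 109, 107, 109, 111]
180 [109, 110, 109, 109, 109, 108, 109, 112, 110, 110, 110, 109, 108, 109, 107, 107, 108, 108, 108, 109, 109]
184 [108, 108, 109, 111, 111, 109, 110, 136, 139, 139, 140, 140, 142, 139, 139, 136, 110, 109, 108, 111, 109]
188 [109, 108, 108, 108, 109, 109, 96, 135, 138, 138, 139, 140, 140, 141, 142, 135, 111, 110, 110, 109, 111]
192 [109, 108, 106, 107, 108, 109, 93, 131, 130, 130, 131, 132, 138, 135, 137, 138, 112, 109, 110, 111, 110]
196 [108, 107, 109, 110, 108, 108, 68, 75, 73, 71, 71, 73, 75, 72, 68, 70, 111, 112, 113, 112, 113]
200 [112, 112, 112, 112, 112, 111, 73, 75, 73, 72, 72, 73, 75, 72, 73, 84, 113, 112, 112, 112, 113]
204 [106, 108, 109, 109, 110, 110, 68, 76, 74, 71, 73, 73, 75, 73, 74, 103, 113, 114, 116, 113, 113]
208 [110, 112, 111, 111, 99, 109, 75, 75, 74, 72, 73, 75, 74, 73, 72, 71, 113, 113, 112, 113, 112]
212 [87, 92, 107, 114, 13, 56, 68, 68, 64, 66, 65, 63, 62, 60, 61, 41, 108, 110, 113, 112, 114]
216 [60, 65, 100, 59, 13, 88, 75, 77, 74, 75, 75, 75, 75, 73, 78, 39, 107, 98, 111, 112, 113]
220 [85, 78, 97, 92, 11, 78, 76, 76, 75, 78, 75, 77, 75, 74, 80, 38, 109, 106, 111, 111, 111]
224 [36, 52, 79, 44, 6, 92, 77, 75, 73, 77, 75, 76, 76, 76, 86, 37, 64, 94, 109, 111, 110]
{(26, -26, 6): [310.5, 228.5], (26, -26, 156): [312.8, 192.9], (26, 26, 6): [327.3, 229.3], (26, 26, 156): [331.1, 193.7]}
```

arm_command --pt "0 0 20 0 0.4" --pt "0 0 50 0 0.4" --pt "0 0 85 0 0.4" --pt "0 0 105 0 0.4" --pt "0 0 113 0 0.4"

```text
t: 15.2
eef_pos: [636.6, 73.3, 60.2]
tcp_rot: [-3.138, -0.001, 1.832]
ft_force: [-0.3, 0.4, -0.0]
opening: 0.399
grip_force: 0.0
```

arm_command --pt "0 0 0 0 0.15" --pt "0 0 0 0 0.15" --pt "0 0 0 0 0.15" --pt "0 0 0 0 0.15" --pt "0 0 0 0 0.15"

```text
t: 15.7
eef_pos: [637.0, 72.3, 63.3]
tcp_rot: [-3.14, -0.0, 1.831]
ft_force: [-8.2, -1.9, 4.2]
opening: 0.182
grip_force: 30.0
```

arm_command --pt "-6.5 -0.4 0 0 0.15" --pt "-13.9 -1.5 0 0 0.15" --pt "-21.2 -3.3 0 0 0.15" --pt "-28.2 -5.9 0 0 0.15" --pt "-35 -9.2 0 0 0.15"

```text
t: 16.2
eef_pos: [638.7, 36.9, 63.4]
tcp_rot: [3.139, -0.001, 1.83]
ft_force: [1.2, 6.7, -2.1]
opening: 0.185
grip_force: 30.0
```

arm_command --pt "-6.3 -3.9 0 0 0.15" --pt "-12.3 -8.4 0 0 0.15" --pt "-17.8 -13.5 0 0 0.15" --pt "-22.7 -19.2 0 0 0.15" --pt "-27.1 -25.3 0 0 0.15"

```text
t: 16.7
eef_pos: [625.9, 2.2, 64.0]
tcp_rot: [3.129, 0.005, 1.83]
ft_force: [22.9, -7.2, -12.6]
opening: 0.182
grip_force: 30.0
```

arm_command --pt "0 5 0 0 0.4" --pt "0 5 0 0 0.4" --pt "0 5 0 0 0.4" --pt "0 5 -20 0 0.4" --pt "0 5 -60 0 0.4"

```text
t: 17.2
eef_pos: [624.0, 5.3, 120.5]
tcp_rot: [-3.136, -0.002, 1.831]
ft_force: [0.7, 0.4, 0.2]
opening: 0.396
grip_force: 0.0
```

arm_command --pt "-30 0 -50 0 0.4" --pt "-70 0 -80 0 0.4" --pt "-90 0 -90 0 0.4" --pt "-90 0 -90 0 0.4"

```text
t: 17.6
eef_pos: [649.9, -84.7, 214.9]
tcp_rot: [3.138, 0.003, 1.829]
ft_force: [-0.3, 0.1, -0.4]
opening: 0.4
grip_force: 0.0
```

```bash
cat > knob.py <<'E'
from h import *
import sys
s=env.state(); print({k:np.round(s[k],3) for k in("t","eef_pos","tcp_rot")})
w=shot("wrist",sys.argv[1]+"_w.png"); d=shot("scene",sys.argv[1]+"_s.png"); c=shot("side",sys.argv[1]+"_side.png")
dock=np.array([537.05,160.5,0]); D=lambda p: R.from_euler("z",-.26).apply(p-dock)
for n,cam in(("wrist",w),("scene",d),("side",c)):
    f=cam["f"]; m=(f.max(2)<45).astype(np.uint8)
    # keep the region the knob can be in (top, z 86)
    reg=np.zeros_like(m); arc=[proj(cam,dock+R.from_euler("z",.26).apply([r*np.cos(t),-110-r*np.sin(t),z])) for t in np.linspace(-.1,1.65,20) for r in(62,90) for z in(60,88)]
    cv2.fillConvexPoly(reg,cv2.convexHull(np.array(arc,np.int32)),1); m&=reg
    k,lab,st,cen=cv2.connectedComponentsWithStats(m)
    for i in range(1,k):
        if st[i,4]>12: print(n,st[i].tolist(),cen[i].round(1), "dock at z70",D(onz(cam,*cen[i],70)).round(1))
E
python3 knob.py k1
```

```text
{'t': np.float64(17.6), 'eef_pos': array([649.855, -84.664, 214.948]), 'tcp_rot': array([3.138e+00, 3.000e-03, 1.829e+00])}
wrist [268, 66, 21, 24, 99] [278.   79.9] dock at z70 [  45.4 -169.9   70. ]
scene [261, 211, 25, 13, 161] [270.9 217.3] dock at z70 [  47.9 -146.1   70. ]
side [257, 206, 5, 11, 41] [258.7 210.8] dock at z70 [  45.3 -167.5   70. ]
```

arm_command --pt "30 0 20 0 0.4" --pt "70 0 45 0 0.4" --pt "95 0 70 0 0.4" --pt "95 0 95 0 0.4" --pt "95 0 95 0 0.4"

```text
t: 18.25
eef_pos: [622.0, 11.8, 113.6]
tcp_rot: [-3.135, -0.002, 1.833]
ft_force: [0.2, -0.7, -0.1]
opening: 0.402
grip_force: 0.0
```

```bash
python3 - <<'E'
from h import *
s=env.state(); p=R.from_euler("z",-.26).apply(s["eef_pos"]-[537.05,160.5,0]); print(s["t"],p.round(1),s["opening"])
E
```

```text
18.25 [  43.9 -165.5  113.6] 0.4022174916529296
```

arm_command --pt "-2 1.5 20 0 0.4" --pt "-2 1.5 42 0 0.4" --pt "-2 1.5 55 0 0.4" --pt "-2 1.5 55 0 0.23" --pt "-2 1.5 55 0 0.23"

```text
t: 18.75
eef_pos: [626.7, 8.2, 62.9]
tcp_rot: [3.141, 0.0, 1.831]
ft_force: [-0.4, -0.7, -0.6]
opening: 0.284
grip_force: 0.0
```

arm_command --pt "0 0 0 0 0.23" --pt "-3 -5 0 0 0.23" --pt "-6 -10 0 0 0.23" --pt "-8.5 -14.5 0 0 0.23" --pt "-10.3 -18.8 0 0 0.23"

```text
t: 19.25
eef_pos: [612.3, -7.7, 63.2]
tcp_rot: [3.137, 0.002, 1.83]
ft_force: [6.5, -2.8, -0.1]
opening: 0.23
grip_force: 2.8
```

```bash
python3 - <<'E'
from h import *
s=env.state(); p=R.from_euler("z",-.26).apply(s["eef_pos"]-[537.05,160.5,0]); print(s["t"],p.round(1),s["opening"],R.from_euler("z",-.26).apply(s["ft_force"]).round(1))
E
```

```text
19.25 [  29.5 -181.9   63.2] 0.22954425009100005 [ 5.5 -4.4 -0.1]
```

arm_command --pt "-1.7 -4.6 0 0 0.23" --pt "-3.2 -9.2 0 0 0.23" --pt "-4.2 -14 0 0 0.23" --pt "-5 -18.8 0 0 0.23" --pt "-5.5 -23.7 0 0 0.23"

```text
t: 19.75
eef_pos: [589.7, -18.6, 62.8]
tcp_rot: [3.14, 0.001, 1.831]
ft_force: [4.0, -1.2, 0.8]
opening: 0.229
grip_force: 1.7
```

arm_command --pt "0 -4 0 0 0.23" --pt "0 -6 0 0 0.23" --pt "0 -7 0 0 0.23" --pt "0 -7 0 0 0.23"

```text
t: 20.15
eef_pos: [582.4, -19.7, 62.2]
tcp_rot: [-3.141, -0.0, 1.831]
ft_force: [2.1, 0.9, 0.9]
opening: 0.229
grip_force: 1.1
```

```bash
python3 - <<'E'
from h import *
s=env.state(); p=R.from_euler("z",-.26).apply(s["eef_pos"]-[537.05,160.5,0]); print(s["t"],p.round(1),s["opening"],R.from_euler("z",-.26).apply(s["ft_force"]).round(1),s["grip_force"])
E
```

```text
20.15 [  -2.5 -185.8   62.2] 0.2287298099653491 [2.2 0.3 0.9] 1.1391786485910416
```

arm_command --pt "0 -1 0 0 0.23" --pt "0 -2 0 0 0.23" --pt "0 -2 0 0 0.23"

```text
t: 20.45
eef_pos: [580.6, -20.3, 62.1]
tcp_rot: [3.142, 0.0, 1.831]
ft_force: [2.8, -1.9, 1.6]
opening: 0.229
grip_force: 1.5
```

arm_command --pt "0 -1 0 0 0.23" --pt "0 -1 0 0 0.23"

```text
t: 20.65
eef_pos: [579.8, -20.6, 62.2]
tcp_rot: [3.141, 0.0, 1.831]
ft_force: [4.7, -1.2, 0.7]
opening: 0.229
grip_force: 2.2
```

arm_command --pt "0 -1 0 0 0.23" --pt "0 -1 0 0 0.23"

```text
t: 20.85
eef_pos: [579.7, -20.6, 62.2]
tcp_rot: [3.139, 0.0, 1.831]
ft_force: [9.5, 1.7, -1.7]
opening: 0.232
grip_force: 4.4
```

Force climbs to 9.5 N without motion: the lever is at its stop. I'll let go and check.

arm_command --pt "0 1.5 0 0 0.3" --pt "0 1.5 0 0 0.45" --pt "0 1.5 0 0 0.45" --pt "0 1.5 -20 0 0.45" --pt "0 1.5 -60 0 0.45"

```text
t: 21.35
eef_pos: [578.3, -20.2, 120.3]
tcp_rot: [-3.136, -0.003, 1.831]
ft_force: [0.1, 0.1, -0.4]
opening: 0.448
grip_force: 0.0
```

arm_command --pt "-30 0 -40 0 0.45" --pt "-70 0 -80 0 0.45" --pt "-90 0 -90 0 0.45" --pt "-90 0 -90 0 0.45" --pt "-90 0 -90 0 0.45"

```text
t: 21.85
eef_pos: [602.5, -107.4, 211.5]
tcp_rot: [-3.141, -0.001, 1.83]
ft_force: [0.2, 0.5, -1.2]
opening: 0.45
grip_force: 0.0
```

```bash
python3 knob.py k2; python3 - <<'E'
import cv2,numpy as np
a=cv2.imread("pics/k2_s.png")[165:265,235:365]; b=cv2.imread("pics/k2_side.png")[175:305,225:330]; w=cv2.imread("pics/k2_w.png")[0:260,130:430]
f=lambda x,h:cv2.resize(x,(int(x.shape[1]*h/x.shape[0]),h),interpolation=cv2.INTER_CUBIC)
o=np.zeros((600,780,3),np.uint8); A=f(a,300);B=f(b,300);C=f(w,300); o[:300,:A.shape[1]]=A; o[:300,400:400+B.shape[1]]=B; o[300:,:C.shape[1]]=C
S=f(cv2.imread("pics/k2_s.png"),300); o[300:,360:360+S.shape[1]]=S[:,:420]
cv2.imwrite("pics/final.png",o)
E
```

```text
{'t': np.float64(21.85), 'eef_pos': array([ 602.535, -107.37 ,  211.53 ]), 'tcp_rot': array([-3.141e+00, -1.000e-03,  1.830e+00])}
wrist [278, 74, 17, 24, 86] [286.7  88.5] dock at z70 [-1.000e-01 -1.861e+02  7.000e+01]
scene [258, 200, 28, 23, 156] [269.1 210.8] dock at z70 [  20.6 -154.2   70. ]
side [272, 202, 3, 11, 32] [273.  206.8] dock at z70 [  -2.5 -185.3   70. ]
```

View pics/final.png

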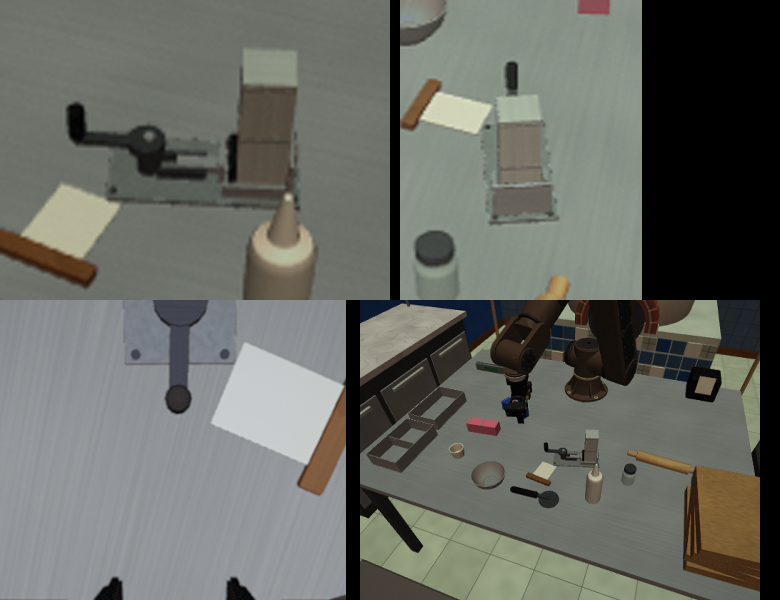

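```bash
python3 -c "
from cell import env
print(env.job_done())"
```

```text
the job is handed in; nothing more can be done
None
```

The tin stands upright in the bay against the fence, with the cam lever at its stop and the gripper clear. I took its +y end, as it lay, as the heavy one from the moment felt on lifting, and put that end down. The job was handed in at about 22 s; no verdict came back.

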